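# Stand a mounted stone in the inspection stand and hold the loupe over it

## Robot

A 6-joint arm with a two-finger parallel gripper is mounted at the origin on the work surface. World frame = base frame: x ahead of the robot, y to its left, z up, the work surface at z = 0. Lengths are in m, angles in rad, forces in N, time in s.
With the tool pointing down it reaches from about 0.4 to 0.825 m from the base axis. Payload 7 kg.
Tool frame: the origin (TCP) lies on the centre line of the jaws, within the pads' length; the fingertips stand 22 mm ahead of it and the grasp point (between the pads) lies 3 mm ahead of it; z points along the fingers, y is the direction in which the jaws open and shut (so a half turn about z gives the same grasp; the last joint's range is limited). The gripper opens to 88 mm and grips with 3 to 60 N. Pads are 19 mm wide; open, the fingers measure 130 mm over their backs; the gripper's body (78 mm by 193 mm) begins 47 mm behind the grasp point.
Start: joints at [1.4, 0.359, 0.012, 0, -1.224, -0.288], TCP at [0.299, 0.605, 0.249] pointing down, gripper open.
Joint ranges: [-3.07, 3.07], [-1.43, 2.12], [-1.02, 1.25], [-3.03, 1.67], [-3.05, -0], [-3.03, 3.03]. Speed limits (rad/s): [2.39, 2.39, 3.01, 3.14, 3.14, 3.14].

## Interface

Orientations are given as [roll, pitch, yaw] about the fixed x, y, z axes, in that order (R = Rz(yaw) Ry(pitch) Rx(roll)).
In Python, from station import arm gives the robot as it stands. The module is installed in compiled form; this text tells all that it offers.
- The arm moves only by the tool arm_command, never from a script. Its argument "motion" is a list of rows, each a list of 3 entries, a list of its own where there are three numbers: the shift along the tool's x, y, z in mm, then the turn, a rotation vector about the tool's x, y, z in degrees, then the opening, from 0 (shut) to 1 (fully open). In form: [[[tx, ty, tz], [wx, wy, wz], grip], ...]. A call has 1 to 20 rows; each row shifts and turns the commanded pose from where the row before left it, along the tool's axes as they then stand; what a row does not reach is not made up. A row lasts 1/12 s, in which the tool goes at most 41.7 mm and 7.16 degrees, less where a joint would pass 70% of its speed; a pose out of reach is approached as far as the arm can. A call is refused whole if a number of a shift passes 41.7 or a number of a turn 7.16, either way. A call with a gripper value outside its range is refused whole. The fingers move at their own pace and stop on an object; "newtons" is the grip in N (left out, the last holds). Time passes only in rows, so rows that do not move let the fingers close. It gives the time, the measured TCP pose, the force and the opening at its end, in the units of the state.
- arm.get_state(): the state, without advancing time (a new reading comes with each control period).
- arm.grab_frame(name): name is "scene" or "top"; returns the picture (480x640x3 uint8, red, green, blue); there is no depth.
- arm.camera_info(name): a dict with "fov_y" (degrees; the focal length in pixels is half the picture's height over the tangent of half this angle, whatever the lens; pixels are square), "cx", "cy" (the principal point, pixels), "view" (4x4, takes a point from world to camera coordinates). Camera axes: x right, y down, z forward; pixel columns grow to the right and rows downward; lengths in m; the calibration is good to about 2 mm. A picture is of the moment at which its call begins. camera_info takes no time and is no camera call.
- arm.job_done(): hands the job in, once; it reports no verdict.
The state is a dict: "t": time; "q": joint angles; "qd": joint speeds; "joint_efforts": joint torques, N m; "eef_pos": TCP position; "ee_rot": TCP orientation; "force": force on the tool from outside, world axes, zero at the start; "moment": the same for the moment, N m; "width": finger opening in m.
Only numpy, scipy, OpenCV 4.12 (cv2) and the standard library are available. Lean on these libraries where they do the work, as an engineer would, in place of code of your own. Each camera call takes 0.05 s, during which the arm holds its last target. There are 200 camera calls.

## Task

Take the stick that carries the stone out of the wooden rack, push its thin rod down into the upright tube of the inspection stand until its collar sits fully home on the tube, and let go of it. Then pick up the loupe and hold it level over the stone, lens centred on the stone and at the height shown by the pointer on the gauge post, without the loupe touching the stand or the stick. Finish while still holding the loupe there, steady in the air; do not shift the pointer, and leave the bare stick, the cup, the tray and the hammer where they are.

Things in the scene. Friction and masses are not known exactly. Their poses are not given: they have to be found in the camera images.
- stick: the stick with the stone, loose, 60 g, upright in either hole of the rack, collar on the rack's top. Origin at the rod's lower end, z up the stick: steel rod 7 mm across up to 44 mm (lowest 6 mm tapered), collar 22 mm across from 44 to 48 mm, round aluminium barrel 16 mm across from 48 to 92 mm, faceted amber stone 15 mm across from 92 to 101 mm
- stick_grip (a point): middle of the stick's barrel (70 mm above the rod's lower end), where it is gripped
- stick_collar (a point): centre of the underside of the stick's collar, 26 mm below stick_grip: this face comes to rest on the tube's mouth
- stone_top (a point): centre of the stone's top, 31 mm above stick_grip. With the stick home it is 57 mm above the tube's mouth
- rack: fixed wooden block 50 (x) x 130 (y) x 50 mm high, two holes 9 mm wide and 47 mm deep in its top, 32 mm either side of the middle along its y; origin at the centre of its underside. Fingers closing along its x, across the row, clear the other stick. It stands left or right of the inspection stand
- bare_grip (a point): middle of the barrel of the other stick, which is the same but ends in a flat top without a stone; it stands in the other hole and is to be left there
- stand: fixed inspection stand: steel foot 170 x 60 x 8 mm, on it an upright aluminium tube 26 mm across and 50 mm high, bore 9.6 mm wide, and a gauge post 8 mm thick (16 mm at its cap), 198 mm high. Origin under the tube's axis, on the bench; x points from the tube to the post, 110 mm away
- tube_mouth (a point): centre of the tube's mouth, on its axis at the rim, 58 mm above the bench. Inside the tube a sliding rubber plug meets the rod 14 to 20 mm before it is home; it resists with about 4 N, does not spring back, and must be pushed down with the rod (5 to 12 N)
- mark_tip (a point): tip of the brass pointer on the gauge post, showing the height for the middle of the lens. It points towards the tube, its tip 82 mm from the tube's axis; 3 mm thick, on a collar 20 mm across. Its height differs from job to job, 140 to 172 mm above the bench, 25 to 57 mm above the stone's top once the stick is home
- loupe: the loupe, loose, about 100 g: round aluminium frame 44 mm across and 16 mm high with a lens inside, and a straight dark steel handle 12 mm wide and 16 mm high running from it along the loupe's -x, to 132 mm from the lens axis. Flat below; origin on the lens axis at the underside, z up. It lies level on its rest
- lens (a point): middle of the loupe's lens, 8 mm above the underside, on the lens axis; at the same height as loupe_grip; z is the lens axis
- loupe_grip (a point): point in the middle of the handle, 62 mm from the lens axis along the loupe's -x, close to the loupe's centre of mass: grip here, fingers closing across the handle (along the loupe's y)
- rest: fixed wooden rest of the loupe: base 175 x 50 x 10 mm with two blocks, tops 40 mm above the bench, one under the frame and one near the end of the handle (95 mm gap between them under the grip, 30 mm deep); origin at the centre of its underside, x along the loupe. It stands on the other side of the inspection stand from the rack
- cup: white cup, 68 mm across, 65 mm high, origin under its centre; to be left alone
- tray: empty shallow wooden tray 90 x 140 x 22 mm, origin under its centre; to be left alone
- hammer: hammer about 220 mm long, lying near the robot; to be left alone
- table: the bench; its top is at z = 0
Things that resemble listed ones, but are neither listed nor needed, are in the scene too. Leave any pink look-alike of the loupe alone.

How it is judged:
On the way:
1. the stone's stick is pushed fully home in the tube, upright, and let go (z of stick_collar in the frame of tube_mouth below 0.003 m and horizontal distance between stick_collar and tube_mouth below 0.004 m and angle between stone_top's own z axis and vertical below 0.08 rad and contact force between the fingers and stick below 0.1 N), for 0.2 s.
At the end, for the whole second after the job is handed in: Stone's stick home in the tube (collar within 3 mm of the mouth, 4 mm of its axis, 4.5 degrees of upright); loupe held by the fingers alone, at rest, level within 7 degrees, the middle of its lens within 8 mm of the stone's axis sideways and 6 mm of the pointer's height (z of stick_collar in the frame of tube_mouth below 0.003 m and horizontal distance between stick_collar and tube_mouth below 0.004 m and angle between stone_top's own z axis and vertical below 0.08 rad and horizontal distance between lens and stone_top below 0.008 m and z of lens in the frame of mark_tip between -0.006 and 0.006 m and angle between lens's own z axis and vertical below 0.12 rad and linear speed of loupe below 0.02 m/s and angular speed of loupe below 0.15 rad/s and contact force between the fingers and loupe above 1 N and contact force between loupe and stand below 0.1 N and contact force between loupe and stick below 0.1 N and contact force between loupe and rest below 0.1 N); the arm keeps its last pose, push and grip.
It fails at once if the pointer is shifted by more than 4 mm (distance of mark_tip from where it was at the start of the episode above 0.004 m).
It fails at once if the loupe touches the stick or the stand with more than 2 N (contact force between loupe and stick above 2 N or contact force between loupe and stand above 2 N).
It fails at once if the bare stick is shifted by more than 20 mm (distance of bare_grip from where it was at the start of the episode above 0.02 m).
It fails at once if the cup, the tray or the hammer is shifted by more than 30 mm (distance of any of cup, tray, hammer from where it was at the start of the episode above 0.03 m).
It also fails if it takes over 61 s, if anything falls off the work surface, if the arm or the gripper's body presses on something with over 40 N, if the wrist force passes 120 N, or if a joint passes its speed limit or range.

## Working session

There is one attempt and no reset: what is moved stays moved. The work goes in short steps, Python scripts to look and compute and a tool call to move; the robot and the scene stay as the last step left them, time stands still between calls to the robot, and variables do not carry over. Pictures are saved under pics/ and viewed, on a budget of 10 in all, crops included, one or two more only if the job needs it, and the job is handed in when it is done.

Besides the shell and the picture viewer there is one more tool, called after "Request:" as name(argument=value, ...), one argument or row to a line, values as JSON. arm_command: Moves the arm, as the interface text tells. Its arguments: {"type":"object","properties":{"motion":{"type":"array","items":{"type":"array"}},"newtons":{"type":"number"}},"required":["motion"]}

```bash
mkdir -p pics
python3 - <<'E'
from station import arm
import cv2
for n in ("scene","top"):
    f=arm.grab_frame(n); cv2.imwrite(f"pics/{n}0.png",f[:,:,::-1]); i=arm.camera_info(n); print(n,i)
print(arm.get_state())
E
```

```text
scene {'fov_y': 54.444197724796524, 'cx': 316.55959994760866, 'cy': 237.62982723721467, 'view': array([[-0.25926997,  0.96570998,  0.01353983,  0.14131069],
       [ 0.61338765,  0.17547631, -0.77004133, -0.23970305],
       [-0.74601252, -0.19134343, -0.63785031,  1.41241277],
       [ 0.        ,  0.        ,  0.        ,  1.        ]])}
top {'fov_y': 44.17279079780929, 'cx': 315.6605341998757, 'cy': 242.10114214783448, 'view': array([[ 0.02777467, -0.99961247,  0.00186658, -0.01775534],
       [-0.99219703, -0.02779558, -0.12154201,  0.55212465],
       [ 0.12154679,  0.00152377, -0.99258453,  1.50079708],
       [ 0.        ,  0.        ,  0.        ,  1.        ]])}
{'t': 0.1, 'q': array([ 1.40013361e+00,  3.59309914e-01,  1.11299382e-02, -3.00913919e-04,
       -1.22408876e+00, -2.88133523e-01]), 'qd': array([ 0.00072374, -0.00164975,  0.00368389,  0.00092622, -0.00107165,
       -0.00023817]), 'joint_efforts': array([-1.00584268e-03, -5.84162629e+01,  2.93749255e+01,  7.01528192e+00,
        1.01769750e-02, -5.30479656e-05]), 'eef_pos': array([0.29876006, 0.60482402, 0.24771224]), 'ee_rot': array([ 3.14010055e+00, -1.47212096e-04, -4.58898588e-01]), 'force': array([ 0.4542949 , -0.10273328,  0.2427068 ]), 'moment': array([-0.00696166,  0.01537922, -0.06201415]), 'width': 0.08758675468264791}
```

View pics/scene0.png

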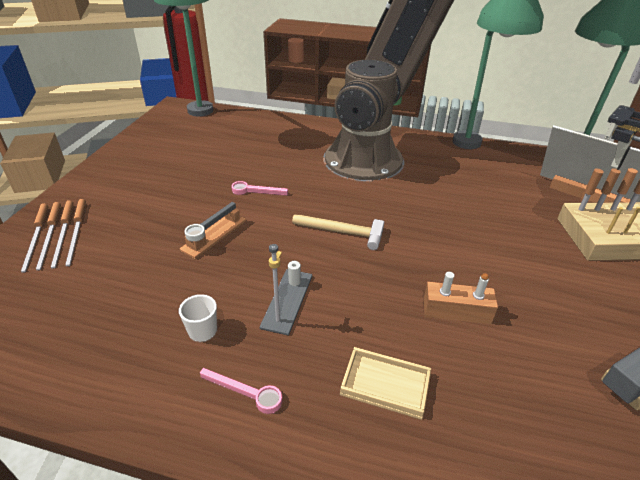

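View pics/top0.png

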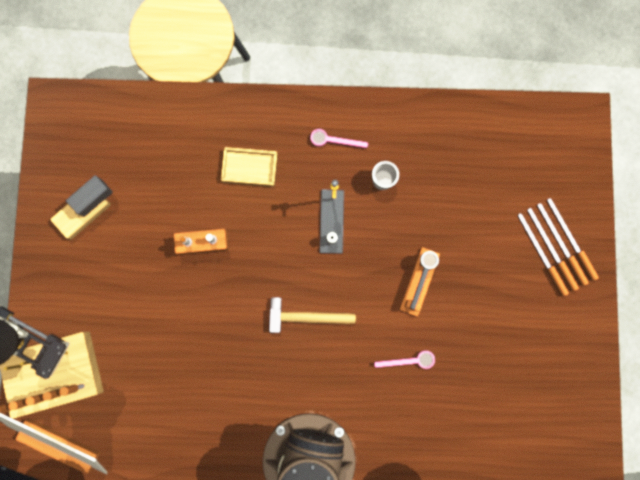

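The scene view shows the rack at (460,300) with sticks at (448,283) and (482,287). The right one has an amber top, which fits the stone. The stand's tube is at (294,272), the pointer near (275,258) and the steel/dark loupe at (208,225). The two pink loupes at (260,188) and (243,390) are look-alikes. I'll enlarge to confirm.

Run:
```python
import cv2,numpy as np
s=cv2.imread("pics/scene0.png");t=cv2.imread("pics/top0.png")
def crop(im,x,y,w,h,k):
    c=cv2.resize(im[y:y+h,x:x+w],None,fx=k,fy=k,interpolation=cv2.INTER_CUBIC)
    for i in range(0,w,10): cv2.line(c,(i*k,0),(i*k,6 if i%50 else 14),(0,255,0),1)
    for i in range(0,h,10): cv2.line(c,(0,i*k),(6 if i%50 else 14,i*k),(0,255,0),1)
    return c
# scene: rack (420,265) ; stand(255,240); 
a=np.hstack([crop(s,420,265,80,60,5),crop(s,255,240,60,60,5)])
b=np.hstack([crop(s,180,195,80,60,5),crop(s,255,280,60,60,5)])
cv2.imwrite("pics/c1.png",np.vstack([a,b]))
a=np.hstack([crop(t,165,220,80,50,5),crop(t,310,170,50,50,5)])
b=np.hstack([crop(t,390,240,80,80,4),crop(t,300,210,82,80,4)])[:, :650]
a=cv2.copyMakeBorder(a,0,0,0,0,0)
w=min(a.shape[1],b.shape[1])
cv2.imwrite("pics/c2.png",np.vstack([a[:,:w],b[:,:w]]))
```

```text
(no output)
```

View pics/c1.png

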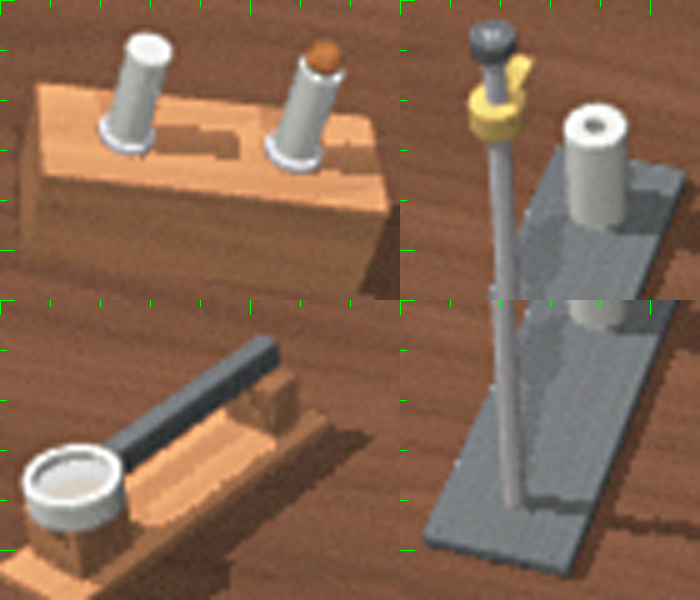

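View pics/c2.png

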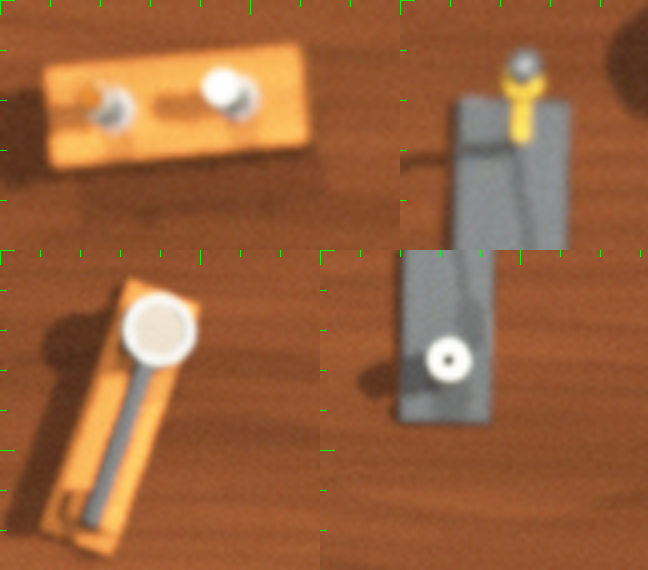

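The crops confirm it: the amber stone is on the right stick in the scene view (485,274), and on the left one in the top view (182,239). Now I'll triangulate.

```bash
cat > h.py <<'E'
from station import arm
import numpy as np
C={}
for n in("scene","top"):
    i=arm.camera_info(n); f=240/np.tan(np.radians(i["fov_y"]/2)); C[n]=(np.array([[f,0,i["cx"]],[0,f,i["cy"]],[0,0,1]])@i["view"][:3])
def tri(s=None,t=None,z=None):
    A=[]
    for n,p in(("scene",s),("top",t)):
        if p: A+= [p[0]*C[n][2]-C[n][0],p[1]*C[n][2]-C[n][1]]
    A=np.array(A)
    if z is None: return np.linalg.lstsq(A[:,:3],-A[:,3],rcond=None)[0]
    return np.r_[np.linalg.lstsq(A[:,:2],-A[:,3]-A[:,2]*z,rcond=None)[0],z]
def proj(n,p): v=C[n]@np.r_[p,1]; return v[:2]/v[2]
E
python3 - <<'E'
from h import *
np.set_printoptions(precision=4,suppress=True)
P=dict(stone=((484.8,274.0),(182.2,239.0),.107),collar=((478.6,294.2),(187.6,241),.052),mouth=((293.8,264.6),(331.9,236.9),.058),tip=((280.6,251.6),(333.8,197.8),None),lens=((194.4,229.6),(429.4,259.4),.056),hend=((233.2,202.8),(412.6,308.1),.056))
for k,(s,t,z) in P.items():
    print(k,tri(s,t),*( [tri(s,None,z),tri(None,t,z)] if z else []))
print("postbase",tri((277.2,320.6),None,.008))
for c in((45,68),(300,43),(308,143),(53,168)): print("rackcorner",tri(None,(165+c[0]/5-.4,220+c[1]/5-.4),.05))
for c in((400,421),(490,421)): print("foot",tri(None,(300+(c[0]-320)/4-.4,210+(c[1]-250)/4-.4),.008))
for c in((455,97),(569,100)): print("footfar",tri(None,(310+(c[0]-400)/5-.4,170+c[1]/5-.4),.008))
E
```

```text
stone [0.542  0.3267 0.106 ] [0.5434 0.3254 0.107 ] [0.5419 0.3273 0.107 ]
collar [0.5437 0.3259 0.0527] [0.5429 0.3266 0.052 ] [0.5438 0.3258 0.052 ]
mouth [ 0.5643 -0.0438  0.0558] [ 0.5666 -0.0436  0.058 ] [ 0.564  -0.0435  0.058 ]
tip [ 0.6451 -0.0428  0.1604]
lens [ 0.5136 -0.2938  0.0544] [ 0.5155 -0.2929  0.056 ] [ 0.5134 -0.2933  0.056 ]
hend [ 0.389  -0.2526  0.0513] [ 0.3951 -0.2501  0.056 ] [ 0.3888 -0.2515  0.056 ]
postbase [ 0.6774 -0.0441  0.008 ]
rackcorner [0.5632 0.3633 0.05  ]
rackcorner [0.5799 0.2329 0.05  ]
rackcorner [0.5282 0.2264 0.05  ]
rackcorner [0.5117 0.3562 0.05  ]
foot [ 0.5287 -0.0134  0.008 ]
foot [ 0.5303 -0.0727  0.008 ]
footfar [ 0.6986 -0.0115  0.008 ]
footfar [ 0.6987 -0.0724  0.008 ]
```

Positions agree across views:

| Point | Position (m) |
|---|---|
| Stone stick | (0.543, 0.326) |
| Rack | yaw 7.3° |
| Tube mouth | (0.565, -0.044) |
| Pointer tip | z ≈ 0.161, 81 mm from the tube axis (82 expected) |
| Loupe grip | (0.4555, -0.273), yaw -18.7° |

Next I turn the tool to yaw -82.7° and move above the stick.

Request:
arm_command(
  motion=[
    [[0,0,0],[0,0,7.05],1],
    [[0,0,0],[0,0,7.05],1],
    [[0,0,0],[0,0,7.05],1],
    [[0,0,0],[0,0,7.05],1],
    [[0,0,0],[0,0,7.05],1],
    [[0,0,0],[0,0,7.05],1],
    [[0,0,0],[0,0,7.05],1],
    [[0,0,0],[0,0,7.05],1],
    [[34.2,-23,0],[0,0,0],1],
    [[34.2,-23,0],[0,0,0],1],
    [[34.2,-23,0],[0,0,0],1],
    [[34.2,-23,0],[0,0,0],1],
    [[34.2,-23,0],[0,0,0],1],
    [[34.2,-23,0],[0,0,0],1],
    [[34.2,-23,0],[0,0,0],1],
    [[34.2,-23,0],[0,0,0],1],
    [[34.2,-23,0],[0,0,0],1],
    [[0,0,0],[0,0,0],1],
    [[0,0,0],[0,0,0],1],
  ],
  newtons=25,
)

```text
t: 1.68
eef_pos: [0.5446, 0.3239, 0.248]
ee_rot: [3.141, -0.001, -1.447]
force: [-0.5, -0.1, -0.0]
width: 0.0877
```

```bash
cat >> h.py <<'E'
from scipy.spatial.transform import Rotation as Ro
def need(p,yaw=None):
    "TCP goal -> shift in tool axes (mm), tool-z turn (deg), residual tilt"
    s=arm.get_state(); R=Ro.from_euler("xyz",s["ee_rot"])
    print("t",round(s["t"],2),"pos",s["eef_pos"].round(4),"rpy",np.degrees(s["ee_rot"]).round(2),"F",s["force"].round(2),"w",round(s["width"],4),"q6",s["q"][5].round(2))
    print("shift mm",(R.inv().apply(np.array(p)-s["eef_pos"])*1e3).round(1), "" if yaw is None else "turn deg %s"%np.degrees((R.inv()*Ro.from_euler("xyz",[np.pi,0,np.radians(yaw)])).as_rotvec()).round(2))
E
python3 - <<'E'
from h import *
need((.543,.3263,.248),-82.7)
E
```

```text
t 1.68 pos [0.5446 0.3239 0.248 ] rpy [ 1.7995e+02 -3.0000e-02 -8.2920e+01] F [-0.49 -0.11 -0.04] w 0.0877 q6 -0.72
shift mm [-2.5  1.3 -0. ] turn deg [ 0.05 -0.03 -0.22]
```

Request:
arm_command(
  motion=[
    [[-2.5,1.3,0],[0,0,0],1],
    [[0,0,30],[0,0,0],1],
    [[0,0,35],[0,0,0],1],
    [[0,0,35],[0,0,0],1],
    [[0,0,30],[0,0,0],1],
    [[0,0,20],[0,0,0],1],
    [[0,0,12],[0,0,0],1],
    [[0,0,7],[0,0,0],1],
    [[0,0,0],[0,0,0],1],
    [[0,0,0],[0,0,0],0],
    [[0,0,0],[0,0,0],0],
    [[0,0,0],[0,0,0],0],
    [[0,0,0],[0,0,0],0],
    [[0,0,0],[0,0,0],0],
    [[0,0,0],[0,0,0],0],
    [[0,0,0],[0,0,0],0],
    [[0,0,0],[0,0,0],0],
    [[0,0,0],[0,0,0],0],
  ],
  newtons=25,
)

```text
t: 3.18
eef_pos: [0.5418, 0.3285, 0.0796]
ee_rot: [3.142, -0.0, -1.443]
force: [-0.6, -0.3, 0.2]
width: 0.0328
```

Request:
arm_command(
  motion=[
    [[0,0,0],[0,0,0],0],
    [[0,0,0],[0,0,0],0],
    [[0,0,0],[0,0,0],0],
    [[0,0,0],[0,0,0],0],
    [[0,0,0],[0,0,0],0],
    [[0,0,0],[0,0,0],0],
  ],
)

```text
t: 3.68
eef_pos: [0.542, 0.3286, 0.0795]
ee_rot: [-3.141, 0.0, -1.443]
force: [1.3, -0.2, -0.4]
width: 0.0155
```

Opening is 15.5 mm, so the barrel is gripped. I'll lift, turn to yaw 0 so the gripper body stays clear of the gauge post, and carry it over to the tube.

Request:
arm_command(
  motion=[
    [[0,0,-10],[0,0,0],0],
    [[0,0,-20],[0,0,0],0],
    [[0,0,-30],[0,0,0],0],
    [[0,0,-30],[0,0,0],0],
    [[0,0,-20],[0,0,0],0],
    [[0,0,0],[0,0,-6.9],0],
    [[0,0,0],[0,0,-6.9],0],
    [[0,0,0],[0,0,-6.9],0],
    [[0,0,0],[0,0,-6.9],0],
    [[0,0,0],[0,0,-6.9],0],
    [[0,0,0],[0,0,-6.9],0],
    [[0,0,0],[0,0,-6.9],0],
    [[0,0,0],[0,0,-6.9],0],
    [[0,0,0],[0,0,-6.9],0],
    [[0,0,0],[0,0,-6.9],0],
    [[0,0,0],[0,0,-6.9],0],
    [[0,0,0],[0,0,-6.9],0],
    [[0,0,0],[0,0,0],0],
  ],
)

```text
t: 5.18
eef_pos: [0.5415, 0.3284, 0.1896]
ee_rot: [3.141, 0.0, 0.007]
force: [0.1, -0.4, -0.1]
width: 0.0151
```

Request:
arm_command(
  motion=[
    [[1,20,0],[0,0,0],0],
    [[2,31,0],[0,0,0],0],
    [[2,31,0],[0,0,0],0],
    [[2,31,0],[0,0,0],0],
    [[2,31,0],[0,0,0],0],
    [[2,31,0],[0,0,0],0],
    [[2,31,0],[0,0,0],0],
    [[2,31,0],[0,0,0],0],
    [[2,31,0],[0,0,0],0],
    [[2,31,0],[0,0,0],0],
    [[2,31,0],[0,0,0],0],
    [[1,25,0],[0,0,0],0],
    [[1,17,0],[0,0,0],0],
    [[0,0,0],[0,0,0],0],
    [[0,0,0],[0,0,0],0],
    [[0,0,0],[0,0,0],0],
  ],
)

```text
t: 6.52
eef_pos: [0.5653, -0.0435, 0.1896]
ee_rot: [-3.141, 0.0, -0.001]
force: [0.7, 0.5, 0.0]
width: 0.0152
```

Run:
```python
from h import *
import cv2
need((.565,-.0437,.19),0)
f=arm.grab_frame("scene")[:,:,::-1]; cv2.imwrite("pics/s1.png",f)
x,y=265,185
c=cv2.resize(f[y:y+100,x:x+70],None,fx=6,fy=6,interpolation=cv2.INTER_CUBIC)
for i in range(0,100,10): cv2.line(c,(0,i*6),(8,i*6),(0,255,0),1); cv2.line(c,(i*6,0),(i*6,8),(0,255,0),1)
cv2.imwrite("pics/c3.png",c)
p=arm.get_state()["eef_pos"]; print(proj("scene",p-[0,0,.003]),proj("scene",p-[0,0,.073]),proj("scene",p-[0,0,.029]))
```

```text
t 6.52 pos [ 0.5653 -0.0435  0.1896] rpy [-1.7999e+02  0.0000e+00 -5.0000e-02] F [0.69 0.5  0.03] w 0.0152 q6 1.3
shift mm [-0.3  0.2 -0.4] turn deg [-0.01  0.   -0.05]
[293.05884995 214.21790534] [293.71557601 242.55213982] [293.31041402 225.07155637]
```

View pics/c3.png

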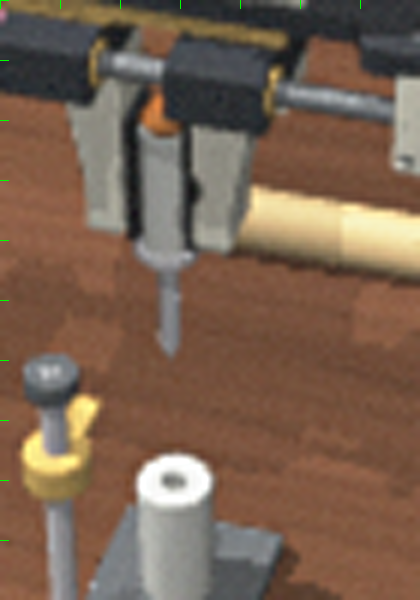

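The rod tip is at (292.9, 243.8), the collar underside at about (292.3, 227.3), and the mouth at (293.6, 264.8). The stick hangs upright. I'll compute the tip-to-mouth offset within this one view.

Run:
```python
from h import *
m=tri((293.7,264.7),None,.058)
for s,z in(((292.9,243.8),.1163),((292.3,227.3),.1603)): 
    a=tri(s,None,z); print(a, (a-m)*1e3)
p=np.array([.565,-.0435,.1163]); print([(proj("scene",p+d)-proj("scene",p)).round(2) for d in np.eye(3)*.001])
```

```text
[ 0.56913276 -0.04357663  0.1163    ] [ 2.15595     0.09358694 58.3       ]
[ 0.57213714 -0.04297672  0.1603    ] [  5.1603294    0.69349599 102.3       ]
[array([-0.15,  0.31]), array([0.48, 0.09]), array([-0.01, -0.39])]
```

Request:
arm_command(
  motion=[
    [[-2.5,0,10],[0,0,0],0],
    [[0,0,20],[0,0,0],0],
    [[0,0,17],[0,0,0],0],
    [[0,0,7],[0,0,0],0],
    [[0,0,0],[0,0,0],0],
    [[0,0,0],[0,0,0],0],
  ],
)

```text
t: 7.07
eef_pos: [0.5631, -0.0431, 0.1354]
ee_rot: [3.141, 0.001, 0.003]
force: [0.2, 0.5, -0.2]
width: 0.0155
```

Run:
```python
from h import *
import cv2
need((.5625,-.0437,.1355),0)
f=arm.grab_frame("scene")[:,:,::-1]
x,y=270,215
c=cv2.resize(f[y:y+70,x:x+50],None,fx=8,fy=8,interpolation=cv2.INTER_CUBIC)
for i in range(0,70,10): cv2.line(c,(0,i*8),(8,i*8),(0,255,0),1); cv2.line(c,(i*8,0),(i*8,8),(0,255,0),1)
cv2.imwrite("pics/c4.png",c)
print(proj("scene",(.565,-.0437,.0624)),proj("scene",(.565,-.0437,.058)))
```

```text
t 7.07 pos [ 0.5631 -0.0431  0.1354] rpy [1.7997e+02 4.0000e-02 1.5000e-01] F [ 0.21  0.48 -0.19] w 0.0155 q6 1.3
shift mm [-0.6  0.6 -0.1] turn deg [0.03 0.04 0.15]
[293.93260481 262.4977584 ] [293.96971343 264.06793465]
```

View pics/c4.png

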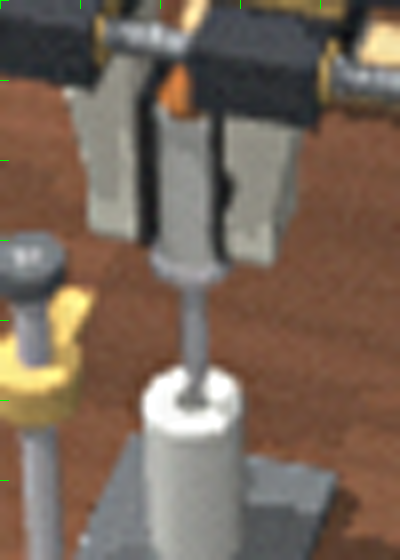

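The rod ends right over the bore, with the tip near crop (193,390) and the bore at (192,400). I'll lower it gently and watch the force.

Request:
arm_command(
  motion=[
    [[0,0,3],[0,0,0],0],
    [[0,0,3],[0,0,0],0],
    [[0,0,3],[0,0,0],0],
    [[0,0,3],[0,0,0],0],
    [[0,0,0],[0,0,0],0],
  ],
)

```text
t: 7.53
eef_pos: [0.5627, -0.0435, 0.123]
ee_rot: [3.142, 0.001, 0.002]
force: [0.5, 0.3, -1.3]
width: 0.0155
```

Request:
arm_command(
  motion=[
    [[0,0,4],[0,0,0],0],
    [[0,0,4],[0,0,0],0],
    [[0,0,4],[0,0,0],0],
    [[0,0,3],[0,0,0],0],
    [[0,0,0],[0,0,0],0],
  ],
)

```text
t: 7.95
eef_pos: [0.5625, -0.0435, 0.1076]
ee_rot: [3.141, 0.001, 0.002]
force: [-0.6, 0.3, -1.2]
width: 0.0156
```

Request:
arm_command(
  motion=[
    [[0,0,4],[0,0,0],0],
    [[0,0,4],[0,0,0],0],
    [[0,0,4],[0,0,0],0],
    [[0,0,0],[0,0,0],0],
  ],
  newtons=35,
)

```text
t: 8.28
eef_pos: [0.5632, -0.0434, 0.0961]
ee_rot: [3.142, -0.0, 0.002]
force: [-0.1, 0.6, -0.4]
width: 0.0152
```

Request:
arm_command(
  motion=[
    [[0,0,3],[0,0,0],0],
    [[0,0,3],[0,0,0],0],
    [[0,0,1.5],[0,0,0],0],
    [[0,0,0],[0,0,0],0],
  ],
)

```text
t: 8.62
eef_pos: [0.5632, -0.0434, 0.0888]
ee_rot: [3.142, -0.0, 0.002]
force: [1.6, -0.3, 1.7]
width: 0.0157
```

Request:
arm_command(
  motion=[
    [[0,0,1],[0,0,0],0],
    [[0,0,1],[0,0,0],0],
    [[0,0,0],[0,0,0],0],
  ],
)

```text
t: 8.87
eef_pos: [0.5633, -0.0434, 0.0874]
ee_rot: [3.142, -0.001, 0.002]
force: [-0.7, -0.2, 5.6]
width: 0.0151
```

Request:
arm_command(
  motion=[
    [[0,0,1],[0,0,0],0],
    [[0,0,1],[0,0,0],0],
    [[0,0,0],[0,0,0],0],
  ],
)

```text
t: 9.12
eef_pos: [0.5634, -0.0434, 0.0873]
ee_rot: [3.141, -0.001, 0.003]
force: [-6.4, 1.0, 22.8]
width: 0.0153
```

The arm stopped dead at z = 0.0873 (0.0875 expected at home) and the force rose to 23 N, so the collar is seated. I'll relieve the push, release, back off and look.

Request:
arm_command(
  motion=[
    [[0,0,-1.5],[0,0,0],0],
    [[0,0,0],[0,0,0],1],
    [[0,0,0],[0,0,0],1],
    [[0,0,0],[0,0,0],1],
    [[0,0,0],[0,0,0],1],
    [[0,0,0],[0,0,0],1],
    [[0,0,0],[0,0,0],1],
    [[0,0,0],[0,0,0],1],
    [[0,0,0],[0,0,0],1],
    [[0,0,-20],[0,0,0],1],
    [[0,0,-35],[0,0,0],1],
    [[0,0,-35],[0,0,0],1],
    [[0,0,-35],[0,0,0],1],
    [[-20,30,-10],[0,0,0],1],
    [[-25,33,0],[0,0,0],1],
    [[-25,33,0],[0,0,0],1],
    [[-20,30,0],[0,0,0],1],
    [[0,25,0],[0,0,0],1],
    [[0,0,0],[0,0,0],1],
  ],
)

```text
t: 10.7
eef_pos: [0.4722, -0.1976, 0.2221]
ee_rot: [3.141, -0.001, -0.0]
force: [0.7, -0.0, -0.5]
width: 0.0877
```

Run:
```python
from h import *
import cv2
need((.4555,-.2731,.20),-18.7)
f=arm.grab_frame("scene")[:,:,::-1]; t=arm.grab_frame("top")[:,:,::-1]
cv2.imwrite("pics/s3.png",f);cv2.imwrite("pics/t3.png",t)
def crop(f,x,y,w,h,k=7):
    c=cv2.resize(f[y:y+h,x:x+w],None,fx=k,fy=k,interpolation=cv2.INTER_CUBIC)
    for i in range(0,80,10): cv2.line(c,(0,i*k),(8,i*k),(0,255,0),1); cv2.line(c,(i*k,0),(i*k,8),(0,255,0),1)
    return c
cv2.imwrite("pics/c5.png",np.hstack([crop(f,260,225,50,75),crop(t,310,175,50,75)]))
for z in(.058,.06,.062,.115): print(z,proj("scene",(.565,-.0437,z)),proj("top",(.565,-.0437,z)))
```

```text
t 10.7 pos [ 0.4722 -0.1976  0.2221] rpy [ 1.7997e+02 -4.0000e-02 -3.0000e-02] F [ 0.71 -0.02 -0.46] w 0.0877 q6 1.58
shift mm [-16.7  75.5  22.1] turn deg [ 0.02 -0.05 18.67]
0.058 [293.96971343 264.06793465] [331.98539379 236.50621236]
0.06 [293.95287275 263.35535509] [332.00832031 236.40363306]
0.062 [293.93598729 262.64088117] [332.0313072  236.30078365]
0.115 [293.47156912 242.98996071] [332.66331135 233.47303026]
```

View pics/c5.png

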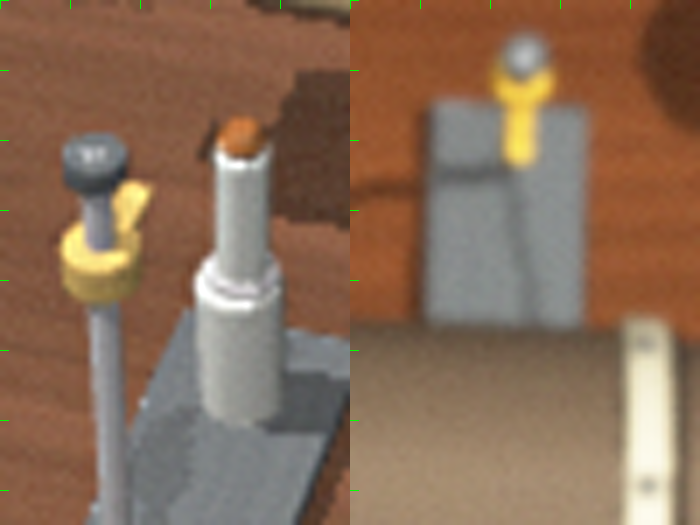

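The collar is flush on the tube and the stick is upright. The stone top is at (294.0, 242.6) against a predicted (293.5, 243.0) for home. Pointer undisturbed. Next I go above the loupe handle.

Request:
arm_command(
  motion=[
    [[-5.5,25,0],[0,0,0],1],
    [[-5.5,25,0],[0,0,0],1],
    [[-5.7,25.5,0],[0,0,0],1],
    [[0,0,0],[0,0,6.2],1],
    [[0,0,0],[0,0,6.2],1],
    [[0,0,0],[0,0,6.3],1],
    [[0,0,20],[0,0,0],1],
    [[0,0,30],[0,0,0],1],
    [[0,0,25],[0,0,0],1],
    [[0,0,15],[0,0,0],1],
    [[0,0,0],[0,0,0],1],
    [[0,0,0],[0,0,0],1],
  ],
)

```text
t: 11.8
eef_pos: [0.457, -0.2695, 0.1312]
ee_rot: [3.141, 0.002, -0.323]
force: [0.4, 0.6, 0.4]
width: 0.0877
```

Run:
```python
from h import *
need((.4555,-.2731,.051),-18.7)
from scipy.optimize import least_squares
for uv in((280.0,251.3),(280.6,251.6),(279.3,251.7)):
    r=least_squares(lambda a:proj("scene",(.647,a[0],a[1]))-np.array(uv)+[-.0,.55],[-.043,.16],x_scale=.01).x; print(r)
print(proj("scene",(.565,-.0437,.115)))
```

```text
t 11.8 pos [ 0.457  -0.2695  0.1312] rpy [ 1.7997e+02  1.1000e-01 -1.8520e+01] F [0.37 0.59 0.36] w 0.0877 q6 1.41
shift mm [-0.1  3.9 80.2] turn deg [0.03 0.11 0.18]
[-0.04254075  0.16396519]
[-0.04143052  0.16351967]
[-0.04390658  0.16268561]
[293.47156912 242.98996071]
```

Request:
arm_command(
  motion=[
    [[0,3.9,20],[0,0,0],1],
    [[0,0,25],[0,0,0],1],
    [[0,0,20],[0,0,0],1],
    [[0,0,10],[0,0,0],1],
    [[0,0,5],[0,0,0],1],
    [[0,0,0],[0,0,0],1],
    [[0,0,0],[0,0,0],0],
    [[0,0,0],[0,0,0],0],
    [[0,0,0],[0,0,0],0],
    [[0,0,0],[0,0,0],0],
    [[0,0,0],[0,0,0],0],
    [[0,0,0],[0,0,0],0],
    [[0,0,0],[0,0,0],0],
    [[0,0,0],[0,0,0],0],
    [[0,0,0],[0,0,0],0],
    [[0,0,0],[0,0,0],0],
    [[0,0,0],[0,0,0],0],
    [[0,0,0],[0,0,0],0],
    [[0,0,0],[0,0,0],0],
    [[0,0,0],[0,0,0],0],
  ],
  newtons=30,
)

```text
t: 13.47
eef_pos: [0.4555, -0.2738, 0.0515]
ee_rot: [3.142, 0.0, -0.324]
force: [0.3, 0.1, -0.5]
width: 0.0119
```

Request:
arm_command(
  motion=[
    [[0,0,0],[0,0,0],0],
    [[0,0,0],[0,0,0],0],
    [[0,0,0],[0,0,0],0],
  ],
)

```text
t: 13.72
eef_pos: [0.4555, -0.2738, 0.0516]
ee_rot: [3.142, 0.0, -0.324]
force: [0.1, -1.0, -0.2]
width: 0.0117
```

The handle is gripped (11.8 mm). I'll lift to the pointer's height and carry the loupe over the stone.

Request:
arm_command(
  motion=[
    [[0,0,-8],[0,0,0],0],
    [[0,0,-18],[0,0,0],0],
    [[0,0,-28],[0,0,0],0],
    [[0,0,-28],[0,0,0],0],
    [[0,0,-20],[0,0,0],0],
    [[0,0,-12],[0,0,0],0],
    [[-1.5,-12,0],[0,0,0],0],
    [[-3,-25,0],[0,0,0],0],
    [[-3.5,-28,0],[0,0,0],0],
    [[-3.5,-28,0],[0,0,0],0],
    [[-3.5,-28,0],[0,0,0],0],
    [[-3.5,-28,0],[0,0,0],0],
    [[-3.5,-28,0],[0,0,0],0],
    [[-3.5,-28,0],[0,0,0],0],
    [[-3,-24,0],[0,0,0],0],
    [[-1.5,-14.5,0],[0,0,0],0],
    [[-0.6,-9,0],[0,0,0],0],
    [[0,0,0],[0,0,0],0],
    [[0,0,0],[0,0,0],0],
    [[0,0,0],[0,0,0],0],
  ],
)

```text
t: 15.38
eef_pos: [0.5065, -0.0252, 0.1653]
ee_rot: [3.141, 0.001, -0.325]
force: [-0.1, -1.1, -1.7]
width: 0.0117
```

Run:
```python
from h import *
import cv2
s=arm.get_state();print(s["eef_pos"],s["ee_rot"],s["width"])
R=Ro.from_euler("xyz",s["ee_rot"]);L=s["eef_pos"]+R.apply([.062,0,.0036]);print("lens by grip",L)
f=arm.grab_frame("scene")[:,:,::-1]; t=arm.grab_frame("top")[:,:,::-1]
cv2.imwrite("pics/s4.png",f);cv2.imwrite("pics/t4.png",t)
def crop(f,x,y,w,h,k=7):
    c=cv2.resize(f[y:y+h,x:x+w],None,fx=k,fy=k,interpolation=cv2.INTER_CUBIC)
    for i in range(0,80,10): cv2.line(c,(0,i*k),(8,i*k),(0,255,0),1); cv2.line(c,(i*k,0),(i*k,8),(0,255,0),1)
    return c
cv2.imwrite("pics/c6.png",np.hstack([crop(f,255,210,60,75),crop(t,310,175,50,75)]))
print(proj("scene",L+[0,0,.008]),proj("top",L+[0,0,.008]))
```

```text
[ 0.50654974 -0.02520952  0.16531199] [ 3.14120982e+00  6.54910015e-04 -3.24709087e-01] 0.011746205424798178
lens by grip [ 0.56530716 -0.04499012  0.16167139]
[292.26203508 221.13741179] [333.91255334 230.22036621]
```

View pics/c6.png

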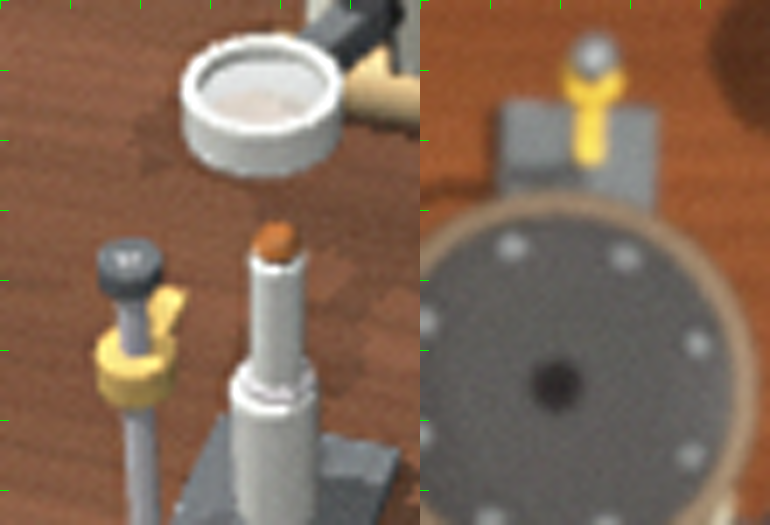

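The loupe's ring is centred at (292.0, 221.9) against a predicted (292.3, 221.1), which puts the lens within about 1–2 mm of the stone's axis. The pointer tip is at (279.7, 252.0), so z ≈ 0.162, against 0.1617 for the lens. The frame looks level, well above the stone. I'll let it settle, then hand in.

Request:
arm_command(
  motion=[
    [[0,0,0],[0,0,0],0],
    [[0,0,0],[0,0,0],0],
    [[0,0,0],[0,0,0],0],
    [[0,0,0],[0,0,0],0],
  ],
)

```text
t: 15.82
eef_pos: [0.507, -0.025, 0.1656]
ee_rot: [3.142, 0.0, -0.325]
force: [0.5, 0.9, -1.0]
width: 0.0116
```

Run:
```python
from station import arm
s=arm.get_state();print(s["eef_pos"],abs(s["qd"]).max(),s["width"]);print(arm.job_done())
```

```text
[ 0.50700144 -0.0250287   0.16557671] 0.0027454604550053562 0.011607677822775069
the job is handed in; nothing more can be done
None
```

I put the stone's stick into the tube and let it go, then gripped the loupe and handed in at 15.8 s while holding it still over the stone. The hand-in gives no verdict, so the results below are my own checks.

- **Stick:** the arm stopped at z = 0.0873 m, where 0.0875 was expected at home, and the force rose to 23 N. In the picture after release, the collar is flush on the tube and the stick is upright.
- **Loupe:** the lens is about 1–2 mm from the stone's axis, at z ≈ 0.162 m. It looks level and clear of the stand and stick, and the arm was at rest.
- **Pointer height:** my estimates ranged from 0.160 to 0.164 m, so the lens should be within about 2 mm of the pointer (6 mm is allowed).
- **Less certain:** the plug's 4 N resistance barely showed in the force readings, so seating rests on the hard stop and the picture. The top view of the lens was blocked by the arm, so the final lens check used the scene camera and the grip position only.

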